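# Refit the intercom's volume knob and hold it down to talk

## Robot

A 6-joint arm with a two-finger parallel gripper is mounted at the origin on the work surface. World frame = base frame: x ahead of the robot, y to its left, z up, the work surface at z = 0. Lengths are in m, angles in degrees, forces in N, time in s.
With the tool pointing down it reaches from about 0.35 to 0.875 m from the base axis. Payload 15.5 kg.
Tool frame: the origin (TCP) lies on the centre line of the jaws, within the pads' length; the fingertips stand 11 mm ahead of it and the grasp point (between the pads) lies 8 mm behind it; z points along the fingers, y is the line along which they close (so a half turn about z gives the same grasp; the last joint's range is limited). The gripper opens to 85 mm and grips with 20 to 120 N. Pads are 22 mm wide; open, the fingers measure 114 mm over their backs; the gripper's body (76 mm by 85 mm) begins 54 mm behind the grasp point. The pads swing forward as they close: fully open they stand 13 mm farther back than shut.
Start: joints at [69.815, 28.281, 77.091, -0, 74.628, -5.472], TCP at [0.159, 0.605, 0.242] pointing down, gripper open.
Joint ranges: [-166.48, 166.48], [-47.26, 123.95], [12.59, 153.08], [-70.14, 250.14], [6.76, 159.57], [-176.63, 176.63]. Speed limits (degrees/s): [108.29, 108.29, 147.25, 172.46, 172.46, 172.46].

## Interface

Orientations are given as a 3x3 rotation matrix whose columns are the frame's x, y, z axes.
In Python, from rig import r, eyes gives the robot as it stands. The module is installed in compiled form; this text tells all that it offers.
- The arm moves only by the tool play_rows, never from a script. Its arguments are lists of equal length, an entry for each row: "translation": the shift along the world's x, y, z in m, a list of three; "twist": the turn, a rotation vector about the world's x, y, z in rad, a list of three; "grip": the closure in counts, from 0 (fully open) to 255 (shut). A call has 1 to 12 rows; each row shifts and turns the commanded pose from where the row before left it; what a row does not reach is not made up. A row lasts 1/8 s, in which the tool goes at most 62.5 mm and 10.7 degrees, less where a joint would pass 70% of its speed; a pose out of reach is approached as far as the arm can. A call is refused whole if a number of a shift passes 0.0625 or a number of a turn 0.188, either way. A call with a gripper value outside its range is refused whole. The fingers move at their own pace and stop on an object; "newtons" is the grip in N (left out, the last holds). Time passes only in rows, so rows that do not move let the fingers close. It gives the time, the measured TCP pose, the force, the opening and the grip force at its end, in the units of the state.
- r.read_state(): the state, without advancing time (a new reading comes with each control period).
- eyes.grab_frame(name): name is "side" or "top"; returns the picture (384x512x3 uint8, red, green, blue); there is no depth.
- eyes.camera_params(name): a dict with "K" (3x3 intrinsics, pixels), "D" ([k1, k2, p1, p2, k3] as OpenCV has them; the pictures are not rectified), "R" (3x3) and "t" (3): a world point X has camera coordinates R X + t. Camera axes: x right, y down, z forward; pixel columns grow to the right and rows downward; lengths in m; the calibration is good to about 2 mm. A picture is of the moment at which its call begins. camera_params takes no time and is no camera call.
- r.finish_job(): hands the job in; it is judged then, once.
The state is a dict: "t": time; "joint_positions": joint angles; "joint_velocities": joint speeds; "joint_efforts": joint torques, N m; "position": TCP position; "orientation": TCP orientation; "wrist_force": force on the tool from outside, world axes, zero at the start; "torque": the same for the moment, N m; "opening": finger opening in m; "grip_force": force on a finger pad.
Only numpy, scipy, OpenCV 4.12 (cv2) and the standard library are available. Lean on these libraries where they do the work, as an engineer would, in place of code of your own. Each camera call takes 0.05 s, during which the arm holds its last target. There are 200 camera calls.

## Task

The black pointer knob has come off the desk intercom: pick it up, turn it so that its D-shaped bore (flat on the pointer side) matches the flat of the bare steel spindle, and push it fully home on the spindle. Then press the knob down against the spindle's spring to open the talk line, and finish while still holding it pressed down all the way: do not let go at the end. Leave the stamp, the stapler and the pen cup where they stand.

Things in the scene. Friction and masses are not known exactly. Their poses are not given: they have to be found in the camera images.
- knob: The loose knob, black plastic, 44 mm tall, 50 g, upright on the desk, bore down. Round skirt 46 mm across, 20 mm tall; on it a bar grip 15 mm wide (y) from height 20 to 44 mm, with flat sides along the knob's x from -21 to +16 mm, then tapering to a pointed nose at x = +30 mm. A white line on top runs from the centre to the nose. Origin: centre of the underside; z up, x to the nose.
- knob_nose (a point): Upper tip of the knob's nose: 30 mm along the knob's x, 44 mm above its underside.
- knob_bore (a point): Mouth of the knob's blind D bore, at the centre of the underside (same point and axes as the knob's origin). The bore is 13.6 mm in diameter and 18 mm deep; its flat is on the nose side (+x), 3.9 mm from the axis; 2.5 mm chamfer at the mouth.
- intercom: Desk intercom, a grey housing fixed to the desk, 170 (its x) by 240 (its y) by 50 mm high. Origin: centre of its underside; z up. The bare spindle rises from the top at x = 0, y = -50 mm, in a ring of white ticks; a speaker grille covers the +y half; a gooseneck microphone, its top about 195 mm above the desk, stands at the +x, +y corner, 155 mm from the spindle.
- spindle_tip (a point): Centre of the top end of the bare steel spindle, 76 mm above the desk (26 mm above the housing) when not pressed; turns and sinks with it. z up, x square out of its flat. D-shaft 12 mm in diameter, flat 3 mm from the axis on the +x side, 2 mm chamfer at the tip. With the knob fully home the tip meets the bottom of the bore, and the knob's origin is 18 mm below this point.
- dial (a joint): Angle of the spindle about its upright axis, in rad, counter-clockwise from above; 0 when the flat faces along the intercom's +x. A flat steel washer under the spindle turns with it, and its tab (6 mm wide, tip 29 mm from the axis) points to the flat's side. It stands anywhere, turns stiffly (0.1 N m), and stops at 1.2 rad either side.
- spindle (a joint): How far the spindle is pressed down, in m: 0 released, 0.006 at its stop. A spring pushes it back: about 3 N to start it, about 9 N at the stop. When pressed to the stop with the knob on, the skirt is 2 mm above the housing.
- stamp: Bystander: self-inking stamp, grey and black, 45 x 65 mm, 73 mm tall, loose. Origin: centre of the underside.
- stapler: Bystander: black stapler, 150 x 38 mm, about 65 mm tall, loose. Origin: centre of the underside.
- pencup: Bystander: dark steel pen cup, 72 mm in diameter, 90 mm tall with pens to 165 mm, loose. Origin: centre of the underside.
Things that resemble listed ones, but are neither listed nor needed, are in the scene too. What is shaped like the knob but blue or red is not meant.

How it is judged (in metres and radians):
On the way, in this order (a step that is already met when the one before it is completed fails the run):
1. the knob is lifted off the desk (height (world z) of knob above 0.03 m), for 0.1 s.
2. the knob is fully home on the spindle, flat to flat (horizontal distance between knob and spindle_tip below 0.0025 m and z of knob in the frame of spindle_tip below -0.0155 m and angle between knob's own z axis and vertical below 0.1 rad and x of knob_nose in the frame of spindle_tip above 0.026 m), for 0.2 s.
At the end, for the whole second after the job is handed in: Through the last second the knob is home (axis within 2.5 mm, 15.5 of 18 mm deep or more, within 6 degrees of upright, nose within 30 degrees of the flat's side), the spindle is pressed over 4.5 of 6 mm, the knob is still (under 20 mm/s) and the fingers press on it with over 1 N (all of step 2 and value of joint spindle above 0.0045 m and contact force between the fingers and knob above 1 N and linear speed of knob below 0.02 m/s); the arm keeps its last pose, push and grip.
It fails at once if the self-inking stamp is pushed more than 30 mm or tipped over (distance of stamp from where it was at the start of the episode above 0.03 m or angle between stamp's own z axis and vertical above 0.5 rad).
It fails at once if the stapler is pushed more than 30 mm or tipped over (distance of stapler from where it was at the start of the episode above 0.03 m or angle between stapler's own z axis and vertical above 0.5 rad).
It fails at once if the pen cup is pushed more than 30 mm or tipped over (distance of pencup from where it was at the start of the episode above 0.03 m or angle between pencup's own z axis and vertical above 0.5 rad).
It also fails if it takes over 38 s, if anything falls off the work surface, if the arm or the gripper's body presses on something with over 40 N, if the wrist force passes 120 N, or if a joint passes its speed limit or range.

## Working session

There is one attempt and no reset: what is moved stays moved. The work goes in short steps, Python scripts to look and compute and a tool call to move; the robot and the scene stay as the last step left them, time stands still between calls to the robot, and variables do not carry over. Pictures are saved under pics/ and viewed, at most 10 in all, crops included, and the job is handed in when it is done.

Besides the shell and the picture viewer there is one more tool, called as name(argument=value, ...) on one line, values as JSON. play_rows: Moves the arm, as the interface text tells. Its arguments: {"type":"object","properties":{"translation":{"type":"array","items":{"type":"array","items":{"type":"number"}}},"twist":{"type":"array","items":{"type":"array","items":{"type":"number"}}},"grip":{"type":"array","items":{"type":"number"}},"newtons":{"type":"number"}},"required":["translation","twist","grip"]}

```bash
mkdir -p pics
python3 - <<'E'
from rig import r, eyes
import cv2,numpy as np
for n in("side","top"):
    f=eyes.grab_frame(n); cv2.imwrite(f"pics/{n}0.png",cv2.resize(f[:,:,::-1],(800,600),interpolation=cv2.INTER_CUBIC)); np.save(f"pics/{n}0.npy",f)
    p=eyes.camera_params(n); print(n,p['K'],p['D'],p['R'],p['t'])
print(r.read_state())
E
```

```text
side [[475.4354155    0.         245.19422946]
 [  0.         475.4354155  184.48948139]
 [  0.           0.           1.        ]] [-0.07208942  0.          0.          0.          0.        ] [[ 0.68190829 -0.73128912 -0.01474137]
 [-0.54314226 -0.49276192 -0.67983982]
 [ 0.48989548  0.47159507 -0.73321246]] [-0.33377128  0.40951334  0.87540855]
top [[376.44376157   0.         253.30474396]
 [  0.         376.44376157 191.52384248]
 [  0.           0.           1.        ]] [-0.03203807  0.          0.          0.          0.        ] [[ 0.02393387 -0.99952987  0.01916283]
 [-0.99802781 -0.02500181 -0.05757958]
 [ 0.05803162 -0.01774693 -0.99815699]] [0.03086895 0.58480872 1.00241923]
{'t': 0.1, 'joint_positions': array([ 6.98136009e+01,  2.83113362e+01,  7.71236018e+01,  4.45988038e-04,
        7.46271070e+01, -5.47227505e+00]), 'joint_velocities': array([ 0.11450338,  0.00372022, -0.01826615,  0.06310912,  0.0234488 ,
       -0.02121111]), 'joint_efforts': array([-3.95584602e-04, -8.83593607e+01, -3.84563363e+01, -1.01466881e-04,
        5.24272327e-03, -7.32685703e-05]), 'position': array([0.15864248, 0.60421662, 0.24175961]), 'orientation': array([[-9.67204623e-01,  2.53998175e-01, -3.80722613e-04],
       [ 2.53998436e-01,  9.67204098e-01, -1.01378205e-03],
       [ 1.10737682e-04, -1.07723763e-03, -9.99999414e-01]]), 'wrist_force': array([ 0.33542811, -0.13285179, -0.32324787]), 'torque': array([ 0.0568277 ,  0.00693423, -0.00933158]), 'grip_force': 0.0, 'opening': 0.08510053595172339}
```

View pics/top0.png

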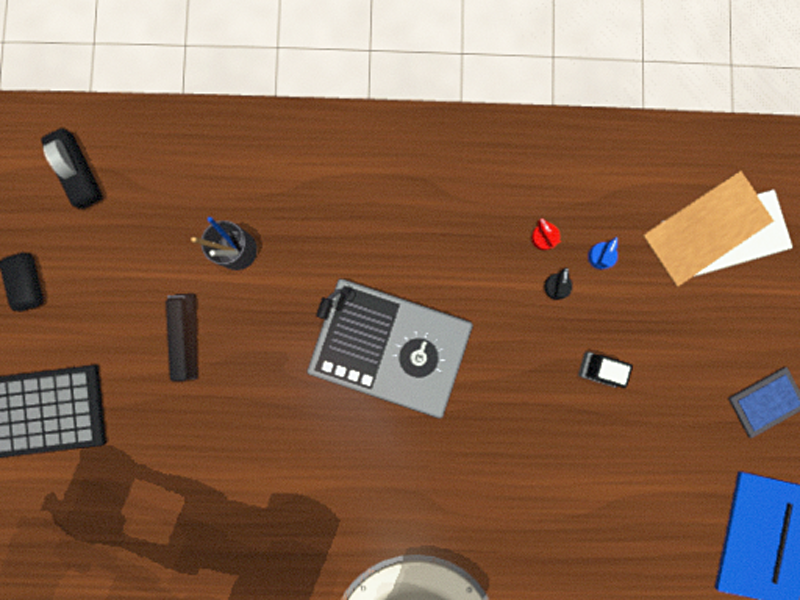

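View pics/side0.png

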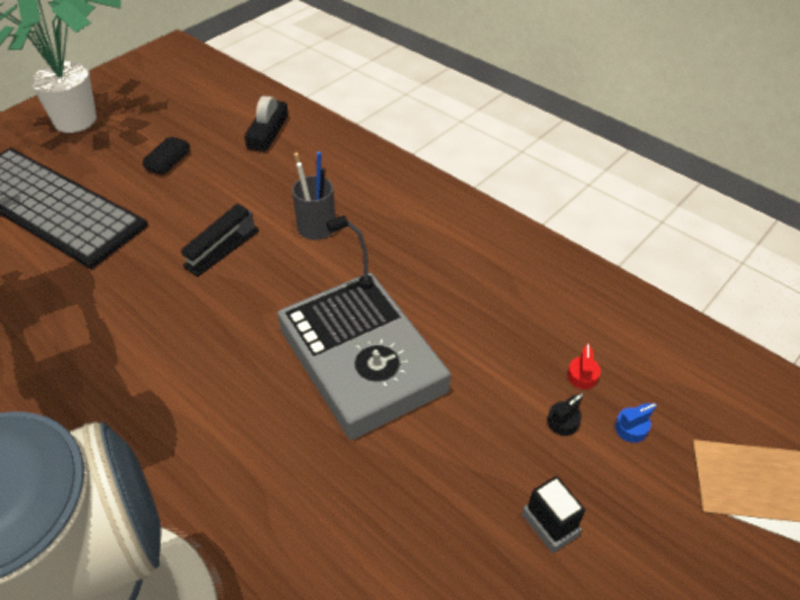

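Top view (800x600): the pointer knobs are black at (558,285), red at (546,235) and blue at (604,254). The black one fits the task. The spindle is at (419,356), with its washer tab pointing up. Next I'll enlarge the black knob and the spindle in both views.

Run:
```python
import cv2,numpy as np
t=np.load("pics/top0.npy");s=np.load("pics/side0.npy")
# crop windows 50x37 -> x8 (400x296)
def c(f,u,v):
    return cv2.resize(f[v:v+37,u:u+50,::-1],(400,296),interpolation=cv2.INTER_CUBIC)
im=np.vstack([np.hstack([c(t,333,160),c(t,243,209)]),np.hstack([c(s,337,241),c(s,216,213)])])
cv2.imwrite("pics/crop.png",im)
```

```text
(no output)
```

View pics/crop.png

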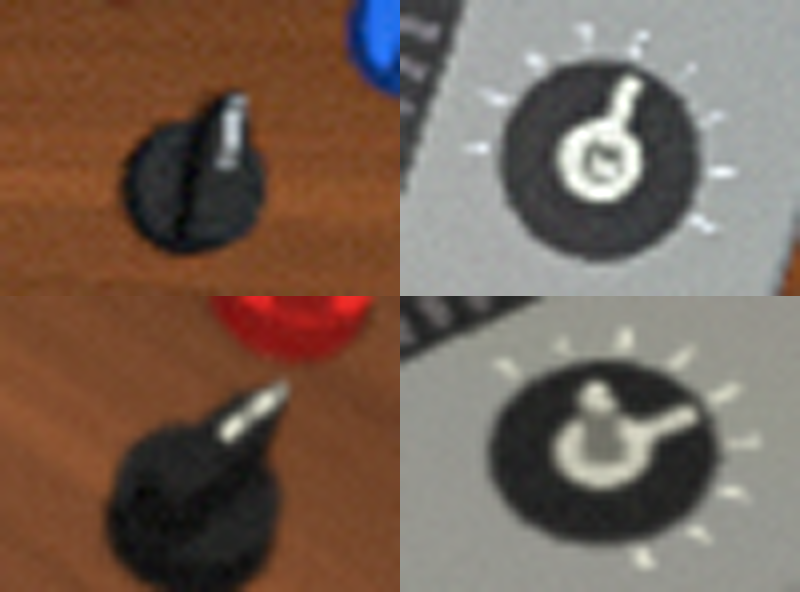

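The crop confirms the black knob. In the top crop its white line runs from (227,165) to (238,96), and in the side crop from (225,437) to (287,385). The washer is centred at (600,160) with its tab tip at (633,79) in the top crop, and at (604,450) with the tip at (692,411) in the side crop.

```bash
cat > h.py <<'E'
from rig import r, eyes
import cv2,numpy as np
def world(n,u,v,z):
    p=eyes.camera_params(n); R=np.array(p['R']);t=np.array(p['t'])
    q=cv2.undistortPoints(np.array([[[u,v]]],float),np.array(p['K']),np.array(p['D']))[0,0]
    d=R.T@np.array([q[0],q[1],1]); c=-R.T@t
    return c+d*(z-c[2])/d[2]
def proj(n,X):
    p=eyes.camera_params(n); return cv2.projectPoints(np.array(X,float).reshape(-1,3),cv2.Rodrigues(np.array(p['R']))[0],np.array(p['t']),np.array(p['K']),np.array(p['D']))[0].reshape(-1,2)
E
python3 - <<'E'
from h import *
W={'tk':('top',333,160,0,0),'ts':('top',243,209,400,0),'sk':('side',337,241,0,296),'ss':('side',216,213,400,296)}
def w(k,x,y,z):
    n,u,v,a,b=W[k]; return world(n,u+(x-a+.5)/8-.5,v+(y-b+.5)/8-.5,z)
def sh(a,b,l):print(l,a.round(4)[:2],b.round(4)[:2],np.degrees(np.arctan2(*(b-a)[1::-1])).round(1),np.linalg.norm(b-a).round(4))
sh(w('tk',227,165,.044),w('tk',238,96,.044),'knob top')
sh(w('sk',225,437,.044),w('sk',287,385,.044),'knob side')
print('skirt top c',w('tk',194,186,.010), w('tk',122,186,.01)-w('tk',266,186,.01))
sh(w('ts',600,160,.051),w('ts',633,79,.051),'sp top')
sh(w('ss',604,450,.051),w('ss',692,411,.051),'sp side')
print('tip side',w('ss',597,390,.076),'tip top',w('ts',603,158,.076))
E
```

```text
knob top [ 0.6197 -0.2399] [ 0.6428 -0.2434] -8.7 0.0234
knob side [ 0.6182 -0.2383] [ 0.6443 -0.2415] -7.0 0.0262
skirt top c [ 0.61536855 -0.23888871  0.01      ] [-0.00129508  0.04998733  0.        ]
sp top [0.4863 0.0064] [ 0.5128 -0.0038] -21.0 0.0284
sp side [0.4851 0.0078] [ 0.5123 -0.0013] -18.4 0.0286
tip side [0.48564904 0.01021538 0.076     ] tip top [0.48788506 0.00688026 0.076     ]
```

play_rows(translation=[[0.019,-0.0352,0],[0.019,-0.0352,0],[0.019,-0.0352,0],[0.019,-0.0352,0],[0.019,-0.0352,0],[0.019,-0.0352,0],[0.019,-0.0352,0],[0.019,-0.0352,0],[0.019,-0.0352,0],[0.019,-0.0352,0],[0.019,-0.0352,0],[0.019,-0.0352,0]], twist=[[0,0,0.005],[0,0,0.005],[0,0,0.005],[0,0,0.005],[0,0,0.005],[0,0,0.005],[0,0,0.005],[0,0,0.005],[0,0,0.005],[0,0,0.005],[0,0,0.005],[0,0,0.005]], grip=[0,0,0,0,0,0,0,0,0,0,0,0], newtons=60)

```text
t: 1.6
position: [0.3871, 0.1809, 0.2422]
orientation: [[-0.981, 0.195, -0.0], [0.195, 0.981, -0.0], [0.0, -0.0, -1.0]]
wrist_force: [0.7, 1.4, 0.4]
opening: 0.0854
grip_force: 0.0
```

play_rows(translation=[[0.019,-0.0352,0],[0.019,-0.0352,0],[0.019,-0.0352,0],[0.019,-0.0352,0],[0.019,-0.0352,0],[0.019,-0.0352,0],[0.019,-0.0352,0],[0.019,-0.0352,0],[0.019,-0.0352,0],[0.019,-0.0352,0],[0.019,-0.0352,0],[0.019,-0.0352,0]], twist=[[0,0,0.005],[0,0,0.005],[0,0,0.005],[0,0,0.005],[0,0,0.005],[0,0,0.005],[0,0,0.005],[0,0,0.005],[0,0,0.005],[0,0,0.005],[0,0,0.005],[0,0,0.005]], grip=[0,0,0,0,0,0,0,0,0,0,0,0])

```text
t: 3.1
position: [0.6151, -0.2414, 0.2419]
orientation: [[-0.991, 0.136, -0.001], [0.136, 0.991, 0.0], [0.001, 0.0, -1.0]]
wrist_force: [-0.0, 0.6, -0.2]
opening: 0.0854
grip_force: 0.0
```

play_rows(translation=[[0,0.003,-0.035],[0,0,-0.035],[0,0,-0.035],[0,0,-0.035],[0,0,-0.03],[0,0,-0.02],[0,0,-0.01],[0,0,-0.007],[0,0,0]], twist=[[0,0,0],[0,0,0],[0,0,0],[0,0,0],[0,0,0],[0,0,0],[0,0,0],[0,0,0],[0,0,0]], grip=[0,0,0,0,0,0,0,0,0])

```text
t: 4.22
position: [0.6149, -0.2374, 0.0355]
orientation: [[-0.991, 0.136, 0.0], [0.136, 0.991, -0.0], [-0.0, -0.0, -1.0]]
wrist_force: [0.1, -0.1, -0.1]
opening: 0.0853
grip_force: 0.0
```

play_rows(translation=[[0,0,0],[0,0,0],[0,0,0],[0,0,0],[0,0,0],[0,0,0],[0,0,0],[0,0,0]], twist=[[0,0,0],[0,0,0],[0,0,0],[0,0,0],[0,0,0],[0,0,0],[0,0,0],[0,0,0]], grip=[120,150,200,230,255,255,255,255])

```text
t: 5.22
position: [0.6149, -0.2374, 0.0356]
orientation: [[-0.991, 0.136, 0.0], [0.136, 0.991, -0.0], [-0.0, -0.0, -1.0]]
wrist_force: [-0.3, 0.6, 6.2]
opening: 0.0138
grip_force: 59.7
```

play_rows(translation=[[0,0,0.01],[0,0,0.02],[0,0,0.03],[0,0,0.03],[0,0,0.03],[0,0,0.01],[0,0,0]], twist=[[0,0,0],[0,0,0],[0,0,0],[0,0,0],[0,0,0],[0,0,0],[0,0,0]], grip=[255,255,255,255,255,255,255])

```text
t: 6.1
position: [0.6149, -0.2374, 0.166]
orientation: [[-0.991, 0.136, 0.001], [0.136, 0.991, -0.001], [-0.001, -0.0, -1.0]]
wrist_force: [-0.3, -0.3, -1.0]
opening: 0.0139
grip_force: 59.0
```

Run:
```python
from h import *
s=r.read_state(); print(s['position'],s['wrist_force'],s['opening'])
P=s['position']
out=[]
for n in('top','side'):
    f=eyes.grab_frame(n); np.save(f"pics/{n}1.npy",f)
    u,v=proj(n,P)[0].astype(int); u0,v0=u-30,v-40 if n=='top' else v-30
    u0=int(np.clip(u0,0,432)); v0=int(np.clip(v0,0,304)); print(n,u0,v0,u,v)
    out.append(cv2.resize(f[v0:v0+80,u0:u0+65,::-1],(390,480),interpolation=cv2.INTER_CUBIC))
cv2.imwrite('pics/grasp.png',np.hstack(out))
```

```text
[ 0.61489924 -0.23735657  0.16604708] [-0.2872883  -0.30171081 -0.9872695 ] 0.013884460542481427
top 345 137 375 177
side 343 194 373 224
```

View pics/grasp.png

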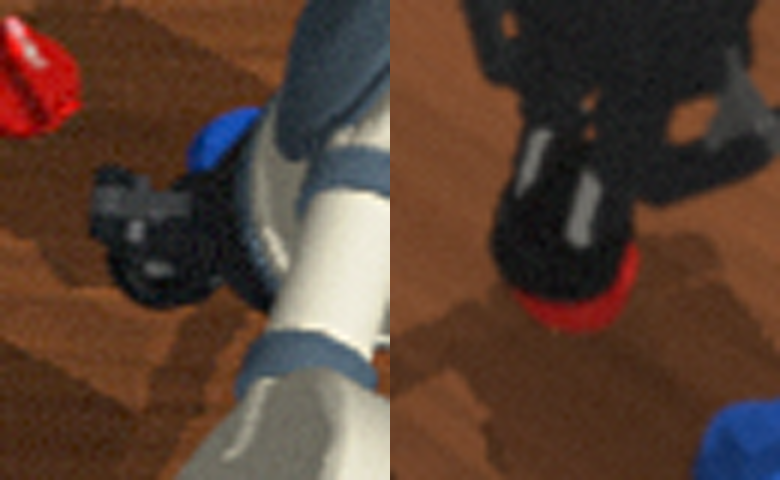

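The knob is held upright. In the side crop its skirt spans columns 493–634 and its lowest row is 303. I'll compare that with the prediction for a knob centred on the TCP.

Run:
```python
from h import *
a=np.linspace(0,2*np.pi,180)
def ring(c,z0):
    return np.array([[c[0]+.023*np.cos(t),c[1]+.023*np.sin(t),z] for z in(z0,z0+.02) for t in a])
d=np.array([.99,-.136])
for e in(-.004,-.002,0,.002,.004):
    c=np.array([.6149,-.2374])+e*d
    q=proj('side',ring(c,.1305)); q=(q-[343,194]+.5)*6-.5+[390,0]
    print(e,q[:,0].min().round(1),q[:,0].max().round(1),q[:,1].max().round(1))
# original skirts: extents in side0/top0 full frame for the knob on desk, per centre guess
for n in('top','side'):
    q=proj(n,ring([.6149,-.2385],0)); o={'top':(333,160,0),'side':(337,241,296)}[n]
    q=(q-[o[0],o[1]]+.5)*8-.5+[0,o[2]]; print(n,q.min(0).round(0),q.max(0).round(0))
# spindle disc/tip predictions
for n,o in(('top',(243,209,0)),('side',(216,213,296))):
    q=proj(n,[[.4857,.007,.0505],[.4857,.007,.076]]); print(n,((q-[o[0],o[1]]+.5)*8-.5+[400,o[2]]).round(0))
```

```text
-0.004 482.8 630.5 310.4
-0.002 486.8 634.3 307.3
0 490.7 638.1 304.2
0.002 494.6 642.0 301.0
0.004 498.5 645.8 297.9
top [119. 118.] [268. 256.]
side [110. 425.] [287. 603.]
top [[598. 162.]
 [602. 165.]]
side [[607. 451.]
 [605. 396.]]
```

play_rows(translation=[[-0.0107,0.0204,0],[-0.0107,0.0204,0],[-0.0107,0.0204,0],[-0.0107,0.0204,0],[-0.0107,0.0204,0],[-0.0107,0.0204,0],[-0.0107,0.0204,0],[-0.0107,0.0204,0],[-0.0107,0.0204,0],[-0.0107,0.0204,0],[-0.0107,0.0204,0],[-0.0107,0.0204,0]], twist=[[0,0,-0.0178],[0,0,-0.0178],[0,0,-0.0178],[0,0,-0.0178],[0,0,-0.0178],[0,0,-0.0178],[0,0,-0.0178],[0,0,-0.0178],[0,0,-0.0178],[0,0,-0.0178],[0,0,-0.0178],[0,0,-0.0178]], grip=[255,255,255,255,255,255,255,255,255,255,255,255])

```text
t: 7.7
position: [0.4854, 0.0082, 0.1643]
orientation: [[-0.939, 0.344, -0.002], [0.344, 0.939, 0.0], [0.002, -0.0, -1.0]]
wrist_force: [0.4, 0.1, -0.6]
opening: 0.0138
grip_force: 58.9
```

play_rows(translation=[[0,0,-0.02],[0,0,-0.015],[0,0,-0.009],[0,0,0],[0,0,0]], twist=[[0,0,0],[0,0,0],[0,0,0],[0,0,0],[0,0,0]], grip=[255,255,255,255,255])

```text
t: 8.32
position: [0.4865, 0.0075, 0.1215]
orientation: [[-0.939, 0.343, 0.0], [0.343, 0.939, 0.0], [-0.0, 0.0, -1.0]]
wrist_force: [-0.5, 0.3, 0.5]
opening: 0.0135
grip_force: 58.9
```

Run:
```python
from h import *
s=r.read_state(); print(s['position'],s['wrist_force'],s['opening'])
P=s['position']
out=[]
for n in('side',):
    f=eyes.grab_frame(n); np.save(f"pics/{n}2.npy",f)
    u,v=proj(n,P)[0].astype(int); u0,v0=u-40,v-20
    print(n,u0,v0)
    out.append(cv2.resize(f[v0:v0+60,u0:u0+80,::-1],(800,600),interpolation=cv2.INTER_CUBIC))
    c=P[:2]; d=[np.cos(np.radians(-20)),np.sin(np.radians(-20))]
    a=np.linspace(0,2*np.pi,180)
    for z in (P[2]-.0355,):
        X=[[c[0]+.023*np.cos(t),c[1]+.023*np.sin(t),z+h] for t in a for h in(0,.02)]
        q=((proj(n,X)-[u0,v0]+.5)*10-.5); print(q[:,0].min(),q[:,0].max(),q[:,1].max())
    X=[[.4862,.0074,.076],[.4862,.0074,.05],[*c,.0505]];print(((proj(n,X)-[u0,v0]+.5)*10-.5).round(0))
cv2.imwrite('pics/above.png',out[0])
```

```text
[0.48646989 0.00746236 0.12149407] [-0.46371562  0.26780594  0.48576402] 0.013531554529829567
side 200 191
309.8866014138808 520.5964156064119 396.9455805490581
[[417. 343.]
 [420. 413.]
 [420. 411.]]
```

View pics/above.png

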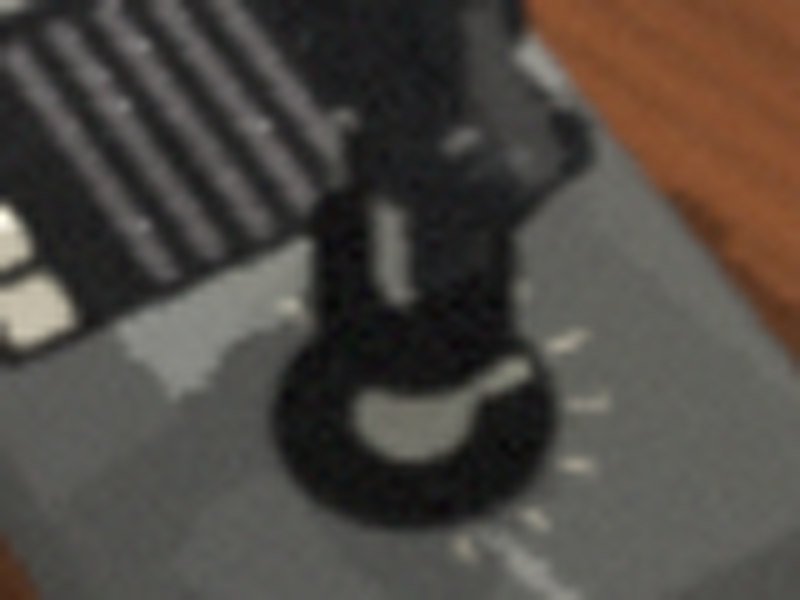

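In this view the knob's skirt spans columns 313–517 (centre 415). The spindle's dark disc spans 275–553 (centre 414), which is about 6 px left of the prediction at its depth. I'll shift about 1 mm and lower.

play_rows(translation=[[-0.0009,0.0005,0],[0,0,-0.004],[0,0,-0.004],[0,0,-0.003],[0,0,-0.002],[0,0,-0.002],[0,0,0]], twist=[[0,0,0],[0,0,0],[0,0,0],[0,0,0],[0,0,0],[0,0,0],[0,0,0]], grip=[255,255,255,255,255,255,255])

```text
t: 9.25
position: [0.4854, 0.008, 0.1061]
orientation: [[-0.939, 0.343, -0.0], [0.343, 0.939, 0.0], [0.0, -0.0, -1.0]]
wrist_force: [-1.1, -0.1, -0.5]
opening: 0.0137
grip_force: 58.9
```

play_rows(translation=[[0,0,-0.002],[0,0,-0.002],[0,0,-0.002],[0,0,-0.002],[0,0,-0.002],[0,0,0]], twist=[[0,0,0],[0,0,0],[0,0,0],[0,0,0],[0,0,0],[0,0,0]], grip=[255,255,255,255,255,255])

```text
t: 10.0
position: [0.4853, 0.008, 0.0961]
orientation: [[-0.939, 0.343, -0.0], [0.343, 0.939, 0.0], [0.0, -0.0, -1.0]]
wrist_force: [0.3, 0.3, -0.6]
opening: 0.0136
grip_force: 58.9
```

play_rows(translation=[[0,0,-0.001],[0,0,-0.001],[0,0,-0.001],[0,0,0],[0,0,0]], twist=[[0,0,0],[0,0,0],[0,0,0],[0,0,0],[0,0,0]], grip=[255,255,255,255,255])

```text
t: 10.62
position: [0.4855, 0.008, 0.0934]
orientation: [[-0.939, 0.343, 0.0], [0.343, 0.939, -0.0], [-0.0, 0.0, -1.0]]
wrist_force: [0.3, 0.1, 2.6]
opening: 0.0137
grip_force: 59.2
```

play_rows(translation=[[0,0,-0.001],[0,0,-0.001],[0,0,-0.001],[0,0,-0.001],[0,0,0],[0,0,0]], twist=[[0,0,0],[0,0,0],[0,0,0],[0,0,0],[0,0,0],[0,0,0]], grip=[255,255,255,255,255,255])

```text
t: 11.38
position: [0.4855, 0.008, 0.0893]
orientation: [[-0.939, 0.343, 0.0], [0.343, 0.939, -0.0], [-0.0, 0.0, -1.0]]
wrist_force: [-1.3, -0.2, 5.3]
opening: 0.0132
grip_force: 59.7
```

play_rows(translation=[[0,0,-0.001],[0,0,-0.001],[0,0,0],[0,0,0]], twist=[[0,0,0],[0,0,0],[0,0,0],[0,0,0]], grip=[255,255,255,255])

```text
t: 11.88
position: [0.4855, 0.008, 0.0874]
orientation: [[-0.939, 0.343, 0.0], [0.343, 0.939, -0.0], [-0.0, 0.0, -1.0]]
wrist_force: [-1.1, -0.6, 7.8]
opening: 0.0137
grip_force: 60.3
```

play_rows(translation=[[0,0,-0.0007],[0,0,0],[0,0,0]], twist=[[0,0,0],[0,0,0],[0,0,0]], grip=[255,255,255])

```text
t: 12.25
position: [0.4856, 0.008, 0.0871]
orientation: [[-0.939, 0.343, 0.001], [0.343, 0.939, -0.0], [-0.001, 0.0, -1.0]]
wrist_force: [-3.4, -0.2, 18.4]
opening: 0.0138
grip_force: 61.7
```

The force jumped from 7.8 to 18.4 N, so the spindle is at its stop. One look to confirm before handing in.

Run:
```python
from h import *
f=eyes.grab_frame('side')
cv2.imwrite('pics/end.png',cv2.resize(f[191:251,200:280,::-1],(800,600),interpolation=cv2.INTER_CUBIC))
s=r.read_state(); print(s['wrist_force'],s['torque'],s['grip_force'],s['position'])
```

```text
[-2.99989025 -0.06660648 16.75433582] [0.07353001 0.57967487 0.0187173 ] 61.690789461135864 [0.48560534 0.00799085 0.08707656]
```

View pics/end.png

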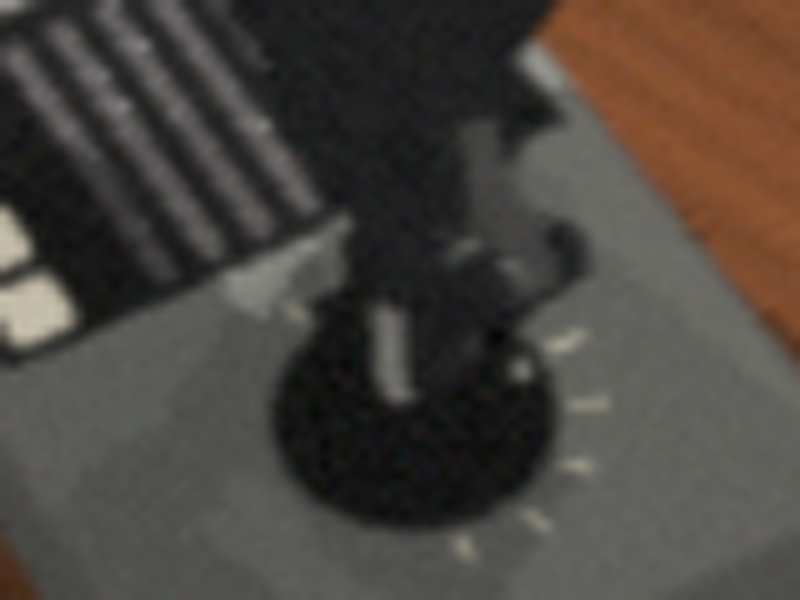

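The knob's skirt sits inside the dark disc, just above the housing, and the washer tab's tip shows at (520,370) on the nose side. It is home, aligned and pressed to the stop, so I'm handing in.

```bash
python3 -c "
from rig import r
print(r.finish_job())"
```

```text
the job is handed in; nothing more can be done
None
```

I handed the job in with the black knob fully home on the spindle, flat to flat, and still gripped and pressed down to the stop; the hand-in gave no verdict.

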